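# Raise the breath rate four clicks and confirm it

### The job

On the breathing machine's console, turn the yellow-striped rate dial up (clockwise seen from above) by exactly four clicks from where it stands, pushing its grip round with a fingertip and not pinching it. Once it rests in the fourth click, press the green confirm button fully down and let it come back up. Leave the blue-striped volume dial as it is set, and do not pick up or shove the loose things around and on the console.

Things in the scene. Friction and masses are not known exactly. Their poses are not given: they have to be found in the camera images.
- rate_center (a point): Rate dial, the one with the YELLOW stripe: point on its vertical axis, level with the top of its grip, 34.5 mm above the console top. The dial is a black round skirt 60 mm across, its flat top 22 mm below this point, with an upright straight black grip bar right across it (61 mm long, 10 mm wide, 20 to 22 mm tall above the skirt).
- rate_module: Fixed pale plate 88 by 92 mm, 3 mm thick, on the console top, that carries the rate dial: one of three in a row 97 mm apart on the robot's side of the console (rate, confirm, volume); which takes which place varies. Origin under its centre, below the dial's axis. Eight dark ticks on it mark the dial's stops.
- rate_pointer (a point): On the rate dial's grip, at its yellow end (yellow stripe on top, yellow flanks at the tip): a point 29 mm from the axis, level with rate_center. From rate_center to this point is the direction in which the dial points; the bar reaches as far to the other side. Pushing on the bar's anticlockwise flank, near either end, turns the dial up; pressing on both flanks at once is pinching.
- rate_dial (a joint): Angle of the rate dial, rad: 0 at its lowest stop, growing as it is turned up (clockwise from above), stops every 0.524 up to 3.665. It starts in one of the three lowest stops. Each click resists at first with about 0.1 N m (4 to 6 N pushed 26 mm off the axis), gives way at half a click (0.26), then snaps on by itself to the next stop and stays there.
- confirm_top (a point): Centre of the top of the green confirm button, 32 mm across, standing in a black collar 48 mm across and 12 mm high on its own plate; its top is 25 mm above the console panel. It moves straight down.
- confirm (a joint): Travel of the confirm button, m: 0 up, 0.006 fully down; about 5 N presses it fully, a spring returns it.
- volume_center (a point): Volume dial, the same as the rate dial but with a BLUE stripe, on the third plate: same point as rate_center. To be left alone.
- volume_pointer (a point): Striped end of the volume dial's grip, as rate_pointer.
- console: Dark grey box 190 mm (x) by 310 mm (y) by 60 mm high, screwed to the bench; origin at the centre of its underside, x away from the operator's side. The modules lie 45 mm to -x of its middle, a screen (3 mm thick) on the other half.
- stepper: Loose stepper motor, black with silver ends, 57 mm square, 77 mm high with its shaft, standing beside the console; origin at the centre of its underside.
- screw_jar: Loose clear jar with a yellow cap, 56 mm across, 75 mm high, beside the console; origin at the centre of its underside.
- coupling: Loose aluminium shaft coupling, 25 mm across, 30 mm high, on the robot's side of the console; origin at the centre of its underside.
- screwdriver: Loose red-handled screwdriver, 170 mm long, lying on the robot's side of the console; its length along its x axis.
- button_board: Loose brown circuit board 80 by 100 mm, 13 mm high on its feet, on the robot's side of the console; origin at the centre of its underside.
- valve: Loose orange breathing valve, 31 mm across, 40 mm high, standing on a far corner of the console's top; origin at the centre of its underside.
- connector: Loose white tube connector, 26 mm across, 36 mm high, standing on the other far corner of the console's top; origin at the centre of its underside.

How it is judged:
By the outcome, as a careful person would: the job done as asked, in the order asked, and still so for the second after the job is handed in, with the robot touching nothing.
It also fails if it takes over 51 s, if anything falls off the work surface, if the arm or the gripper's body presses on something with over 40 N, if the wrist force passes 120 N, or if a joint passes its speed limit or range.

### The arm

A 6-joint arm with a two-finger parallel gripper is mounted at the origin on the work surface. World frame = base frame: x ahead of the robot, y to its left, z up, the work surface at z = 0. Lengths are in m, angles in rad, forces in N, time in s.
With the tool pointing down it reaches from about 0.35 to 0.85 m from the base axis. Payload 8.1 kg.
Tool frame: the origin (TCP) lies at the very end of the fingers, on their centre line; the grasp point (between the pads) lies 19 mm behind it; z points along the fingers, y is the direction in which the jaws open and shut (so a half turn about z gives the same grasp; the last joint's range is limited). The gripper opens to 93 mm and grips with 3 to 60 N. Pads are 15 mm wide; open, the fingers measure 128 mm over their backs; the gripper's body (75 mm by 188 mm) begins 65 mm behind the grasp point.
Start: joints at [1.159, 0.13, 1.488, -0, 1.523, -0.085], TCP at [0.193, 0.568, 0.219] pointing down, gripper open.
Joint ranges: [-2.96, 2.96], [-0.89, 2.26], [0.02, 2.5], [-1.34, 4.48], [0, 2.73], [-2.66, 2.66]. Speed limits (rad/s): [2.39, 2.39, 2.79, 3.14, 3.14, 3.14].

### API

Orientations are given as a unit quaternion [x, y, z, w].
In Python, from station import * gives the robot as it stands. The module is installed in compiled form; this text tells all that it offers.
- The arm moves only by the shell command python3 -m handwheel 'ROWS' [FORCE]. ROWS is JSON, a list of rows, each a list of 3 entries, a list of its own where there are three numbers: the shift along the tool's x, y, z in units of 0.15 m (1.0 is 0.15 m), then the turn about the tool's z in units of 90 degrees (1.0 is 90 degrees), then the opening, from 0 (shut) to 1 (fully open). In form: [[[dx, dy, dz], roll, jaw], ...]. A call has 1 to 8 rows; each row shifts and turns the commanded pose from where the row before left it, along the tool's axes as they then stand; what a row does not reach is not made up. A row lasts 1/8 s, in which the tool goes at most 62.5 mm and 10.7 degrees, less where a joint would pass 70% of its speed; a pose out of reach is approached as far as the arm can. A call with a number of a shift or a turn outside -1 to 1 is refused whole. A call with a gripper value outside its range is refused whole. The fingers move at their own pace and stop on an object; FORCE is the grip in N (left out, the last holds). Time passes only in rows, so rows that do not move let the fingers close. It gives the time, the measured TCP pose, the force and the opening at its end, in the units of the state.
- get_state(): the state, without advancing time (a new reading comes with each control period).
- snapshot(name): name is "scene" or "side" or "wrist"; returns a dict with "image" (400x640x3 uint8, red, green, blue), "depth" (400x640 float32, m along the optical axis (not along the pixel's ray), 0 where there is no reading), "camera_matrix" (3x3 intrinsics, pixels), "rvec" (rotation vector, rad) and "tvec" (3), from world to camera coordinates, as OpenCV has them; the wrist camera has in their place "T_tool_cam" (4x4, takes a point from camera to tool coordinates, whose origin is the TCP and whose axes are the flange's). Camera axes: x right, y down, z forward; pixel columns grow to the right and rows downward; lengths in m; the calibration is good to about 2 mm. A picture is of the moment at which its call begins: read the wrist's pose just before it.
- finish_job(): hands the job in, once; it reports no verdict.
The state is a dict: "time": time; "q": joint angles; "dq": joint speeds; "joint_torque": joint torques, N m; "tcp_pos": TCP position; "orientation": TCP orientation; "wrist_force": force on the tool from outside, world axes, zero at the start; "wrist_torque": the same for the moment, N m; "gripper_width": finger opening in m.
Only numpy, scipy, OpenCV 4.12 (cv2) and the standard library are available. Lean on these libraries where they do the work, as an engineer would, in place of code of your own. Each camera call takes 0.05 s, during which the arm holds its last target. There are 200 camera calls.

## Working session

There is one attempt and no reset: what is moved stays moved. The work goes in short steps, Python scripts to look and compute and a shell command to move; the robot and the scene stay as the last step left them, time stands still between calls to the robot, and variables do not carry over. Pictures are saved under pics/ and viewed, about 8 in all and at most 12, crops included, and the job is handed in when it is done.

```bash
mkdir -p pics
cat > h.py <<'E'
from station import *
import numpy as np, cv2
from scipy.spatial.transform import Rotation as R
def cam(name):
    st=get_state(); s=snapshot(name)
    if name=="wrist":
        T=np.eye(4);T[:3,:3]=R.from_quat(st["orientation"]).as_matrix();T[:3,3]=st["tcp_pos"]
        M=T@np.array(s["T_tool_cam"])
    else:
        M=np.eye(4);M[:3,:3]=cv2.Rodrigues(np.array(s["rvec"],float))[0];M[:3,3]=np.ravel(s["tvec"]);M=np.linalg.inv(M)
    s["M"]=M; return s
def ray(s,u,v,z):
    d=s["M"][:3,:3]@np.linalg.inv(np.array(s["camera_matrix"]))@[u,v,1]; o=s["M"][:3,3]
    return o+d*(z-o[2])/d[2]
def proj(s,p):
    c=np.linalg.inv(s["M"])@np.append(p,1); c=np.array(s["camera_matrix"])@c[:3]; return c[:2]/c[2]
def save(s,f): cv2.imwrite("pics/"+f,s["image"][:,:,::-1])
E
python3 - <<'E'
from h import *
st=get_state(); print({k:np.round(v,3) for k,v in st.items()})
ims=[]
for n in ["scene","side","wrist"]:
    s=cam(n); ims.append(s["image"]); print(n,np.round(s["M"],3).tolist(),np.array(s["camera_matrix"]).tolist())
    np.savez("pics/"+n,**{k:s[k] for k in("image","depth","M","camera_matrix")})
a=np.vstack([ims[0],ims[1]]);save({"image":cv2.resize(a,(480,600),interpolation=cv2.INTER_AREA)},"a.png")
save({"image":ims[0]},"s.png");save({"image":ims[2]},"w.png")
E
```

```text
{'time': np.float64(0.0), 'q': array([ 1.159,  0.131,  1.489, -0.   ,  1.523, -0.085]), 'dq': array([ 0.   ,  0.001,  0.001,  0.   , -0.001,  0.   ]), 'joint_torque': array([-3.0000e-03, -5.5982e+01, -4.9178e+01,  7.6000e-02,  3.5000e-02,
       -0.0000e+00]), 'tcp_pos': array([0.192, 0.568, 0.218]), 'orientation': array([ 0.163,  0.987, -0.001, -0.   ]), 'wrist_force': array([-0.472, -0.475, -1.367]), 'wrist_torque': array([ 0.016, -0.044, -0.046]), 'gripper_width': np.float64(0.093)}
scene [[-0.393, 0.655, -0.645, 1.064], [0.92, 0.281, -0.274, 0.245], [0.002, -0.701, -0.713, 0.643], [0.0, 0.0, 0.0, 1.0]] [[362.7908210973004, 0.0, 317.8756373635185], [0.0, 362.7908210973004, 197.6904944498121], [0.0, 0.0, 1.0]]
side [[-0.996, -0.032, 0.088, 0.497], [-0.092, 0.535, -0.84, 0.738], [-0.02, -0.844, -0.536, 0.515], [0.0, 0.0, 0.0, 1.0]] [[390.94189358039677, 0.0, 320.298832870041], [0.0, 390.94189358039677, 200.14693862231212], [0.0, 0.0, 1.0]]
wrist [[0.322, 0.915, 0.245, 0.124], [0.947, -0.31, -0.084, 0.59], [-0.001, 0.259, -0.966, 0.385], [0.0, 0.0, 0.0, 1.0]] [[331.9035534020287, 0.0, 324.6072495022307], [0.0, 331.9035534020287, 201.90365323555076], [0.0, 0.0, 1.0]]
```

View pics/s.png

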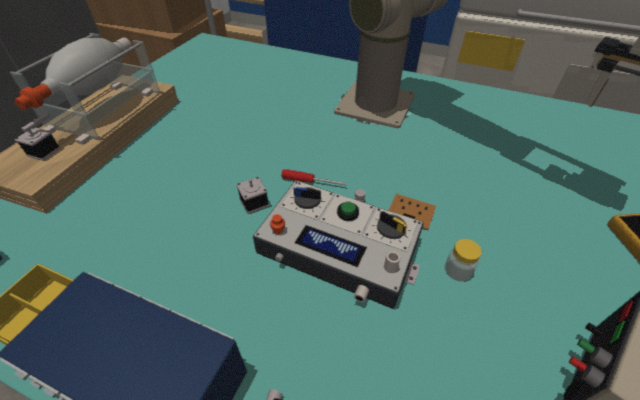

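View pics/w.png

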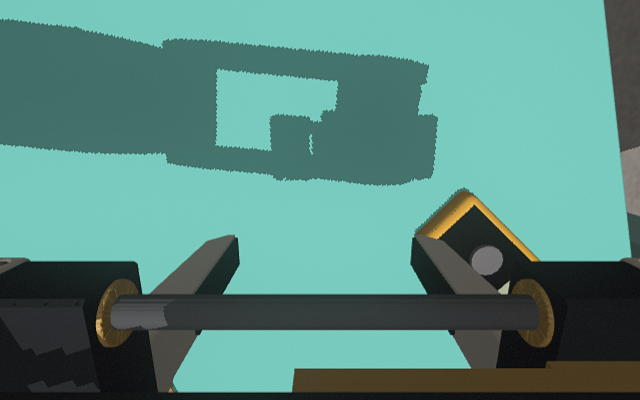

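The scene view shows the console with the blue dial at (307,195), green button at (348,210) and yellow dial at (392,225). The jar is at (465,260), the stepper at (253,195). The wrist camera is off to the side and sees nothing useful.

Run:
```python
from h import *
S={n:dict(np.load(f"pics/{n}.npz")) for n in("scene","side")}
s=S["scene"];t=S["side"]
out=[]
c=ray(s,348,210,.085);print("conf rough",c)
uv=proj(t,c);print("side uv",uv)
for n,q in S.items():
    hsv=cv2.cvtColor(q["image"],cv2.COLOR_RGB2HSV)
    u0,v0=proj(q,c)
    for nm,lo,hi,z in(("Y",(20,120,90),(35,255,255),.0945),("G",(45,110,40),(80,255,255),.085),("B",(105,120,60),(125,255,255),.0945)):
        m=cv2.inRange(hsv,lo,hi); k,_,stt,cen=cv2.connectedComponentsWithStats(m)
        for i in range(1,k):
            if stt[i,4]>=12 and abs(cen[i][0]-u0)<150 and abs(cen[i][1]-v0)<90: print(n,nm,stt[i].tolist(),np.round(cen[i],1),np.round(ray(q,*cen[i],z),4))
    u,v=int(u0),int(v0); im=q["image"][max(0,v-70):v+70,max(0,u-110):u+110]
    out.append(cv2.resize(im,None,fx=3.4,fy=3.4*140/im.shape[0]*.6 if 0 else 2.1*1.0 if 0 else 3.4,interpolation=cv2.INTER_CUBIC))
for i,o in enumerate(out): save({"image":o},f"z{i}.png"); print(o.shape)
```

```text
conf rough [0.56726907 0.10260546 0.085     ]
side uv [318.67973438 210.87483203]
scene Y [393, 217, 13, 15, 71] [399.4 223.4] [0.5697 0.2109 0.0945]
scene Y [454, 239, 27, 24, 490] [467.1 250.7] [0.5853 0.343  0.0945]
scene G [341, 203, 15, 12, 148] [347.9 208.2] [0.5626 0.1007 0.085 ]
scene B [295, 188, 13, 9, 49] [299. 191.] [ 0.5648 -0.0112  0.0945]
scene B [302, 229, 57, 32, 415] [329.7 247. ] [0.6777 0.1054 0.0945]
side Y [211, 125, 17, 13, 34] [219.6 132.9] [ 0.8795 -0.2543  0.0945]
side Y [311, 235, 9, 12, 43] [315.  240.2] [0.5635 0.2074 0.0945]
side G [318, 206, 15, 10, 109] [325.  210.2] [0.555  0.0996 0.085 ]
side B [328, 175, 4, 6, 15] [329.3 177.5] [ 0.5549 -0.016   0.0945]
(476, 748, 3)
(476, 748, 3)
```

View pics/z0.png

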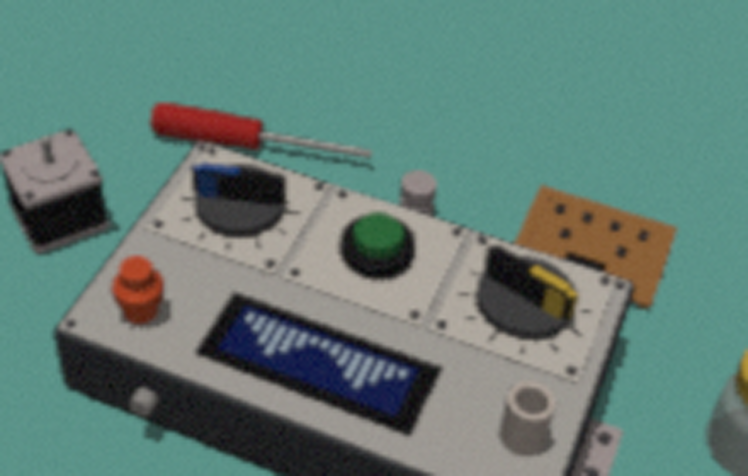

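View pics/z1.png

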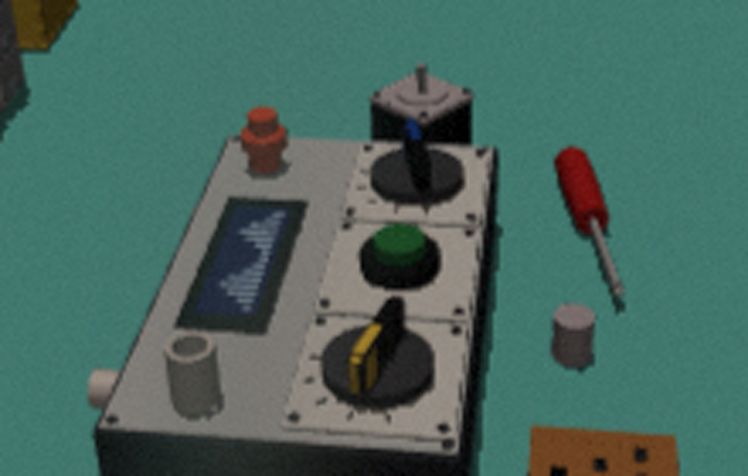

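The crops show the yellow end pointing towards +y/+x (left and away from the robot). The confirm button is in the middle and the volume dial at -y. I'll move the wrist camera over the rate dial, with the fingers shutting on the way.

```bash
python3 -m handwheel '[[[-0.325,-0.145,0],0,0],[[-0.325,-0.145,0],0,0],[[-0.325,-0.145,0],0,0],[[-0.325,-0.145,0],0,0],[[-0.325,-0.145,0],0,0],[[-0.325,-0.145,0],0,0],[[-0.325,-0.145,0],0,0],[[-0.325,-0.145,0],0,0]]' 20
python3 -m handwheel '[[[-0.325,-0.145,0],0,0],[[-0.325,-0.145,0],0,0],[[-0.325,-0.145,0],0,0],[[0,0,0],-0.1,0],[[0,0,0],-0.1,0],[[0,0,0],0,0],[[0,0,0],0,0]]'
python3 - <<'E'
from h import *
s=cam("wrist"); save(s,"w2.png"); np.savez("pics/w2",**{k:s[k] for k in("image","depth","M","camera_matrix")})
hsv=cv2.cvtColor(s["image"],cv2.COLOR_RGB2HSV)
for nm,lo,hi,z in(("Y",(20,120,60),(35,255,255),.0945),("G",(45,110,30),(80,255,255),.085),("B",(105,120,50),(125,255,255),.0945)):
    m=cv2.inRange(hsv,lo,hi); k,_,stt,cen=cv2.connectedComponentsWithStats(m)
    for i in range(1,k):
        if stt[i,4]>=60: print(nm,stt[i].tolist(),np.round(cen[i],1),np.round(ray(s,*cen[i],z),4))
E
```

```text
time: 1.15
tcp_pos: [0.5071, 0.2769, 0.2184]
orientation: [0.163, 0.987, -0.0, -0.0]
wrist_force: [0.5, 0.7, -0.1]
gripper_width: 0.0176
time: 2.02
tcp_pos: [0.6235, 0.1696, 0.2184]
orientation: [0.008, 1.0, -0.0, -0.0]
wrist_force: [-0.0, -0.2, 0.1]
gripper_width: 0.0003
Y [485, 92, 62, 55, 2661] [515.6 118.6] [0.5581 0.332  0.0945]
Y [353, 117, 35, 16, 273] [369.9 124.7] [0.5612 0.2082 0.0945]
Y [436, 361, 20, 15, 80] [445.3 367.9] [0.8111 0.2919 0.0945]
Y [448, 362, 20, 22, 91] [458.6 373.2] [0.818  0.3064 0.0945]
Y [51, 368, 164, 24, 1963] [135.8 381.3] [ 0.8226 -0.0352  0.0945]
Y [215, 368, 27, 24, 169] [225.8 378.5] [0.8206 0.0605 0.0945]
Y [298, 368, 19, 24, 92] [305.9 381.4] [0.8258 0.1452 0.0945]
Y [310, 376, 37, 16, 101] [328.1 383.3] [0.8286 0.1687 0.0945]
G [226, 99, 34, 36, 936] [242.2 116.8] [0.5529 0.0973 0.085 ]
B [91, 112, 34, 15, 267] [108.3 119. ] [ 0.5528 -0.0145  0.0945]
B [195, 195, 112, 35, 2451] [249.6 215.2] [0.6403 0.0994 0.0945]
```

View pics/w2.png

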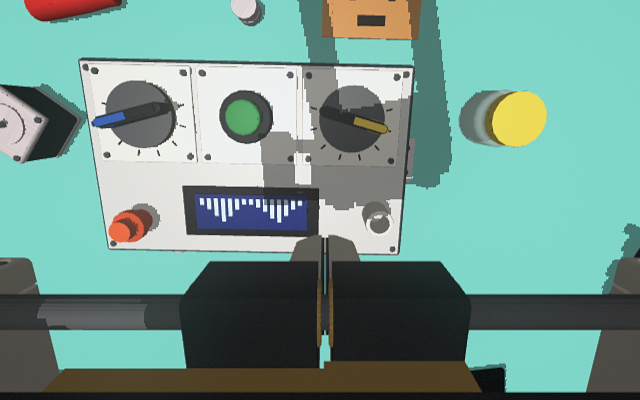

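The wrist view shows the rate dial at about (352,118), with the yellow end pointing right and slightly down at (387,129). Green is at (242,117), the valve at (128,226) and the connector at (377,218). I'll zoom in for the dial axis.

Run:
```python
from h import *
s=dict(np.load("pics/w2.npz"))
im=s["image"][65:170,295:415]; o=cv2.resize(im,None,fx=5.5,fy=5.5,interpolation=cv2.INTER_CUBIC)
o=np.clip(255*(o/255.)**.6,0,255).astype(np.uint8); save({"image":o},"z2.png")
d=s["depth"]; K=s["camera_matrix"]
v,u=np.mgrid[65:170,80:415]; dd=d[65:170,80:415]
P=np.stack([(u-K[0,2])/K[0,0]*dd,(v-K[1,2])/K[1,1]*dd,dd],-1)@s["M"][:3,:3].T+s["M"][:3,3]
for nm,y0,y1 in(("rate",.14,.25),("vol",-.06,.05)):
    for lo,hi in((.067,.078),(.087,.1)):
        m=(P[...,2]>lo)&(P[...,2]<hi)&(P[...,1]>y0)&(P[...,1]<y1)&(dd>0)
        k,l,stt,_=cv2.connectedComponentsWithStats(m.astype(np.uint8)); 
        b=l==1+np.argmax(stt[1:,4]); q=P[b]; 
        (cx,cy),(w,h),a=cv2.minAreaRect(q[:,:2].astype(np.float32))
        cc,r=cv2.minEnclosingCircle(q[:,:2].astype(np.float32))
        print(nm,lo,b.sum(),np.round([cx,cy,w,h,a],4),"circ",np.round([*cc,r],4),"z",np.median(q[:,2]).round(4))
m=(P[...,2]>.055)&(P[...,2]<.066);print("panel z",np.median(P[m][:,2]))
```

```text
rate 0.067 1384 [5.39700e-01 1.98800e-01 5.86000e-02 2.48000e-02 7.44425e+01] circ [0.5509 0.1956 0.0294] z 0.0735
rate 0.087 832 [5.5660e-01 1.9410e-01 6.1200e-02 1.0500e-02 7.2807e+01] circ [0.5559 0.1944 0.0307] z 0.0948
vol 0.067 2827 [5.4900e-01 8.0000e-04 5.9700e-02 6.0100e-02 8.2776e+00] circ [5.495e-01 4.000e-04 3.080e-02] z 0.0733
vol 0.087 934 [ 5.49300e-01 -0.00000e+00  1.07000e-02  6.27000e-02  1.30716e+01] circ [ 0.5493 -0.      0.0315] z 0.0945
panel z 0.06364910631345203
```

View pics/z2.png

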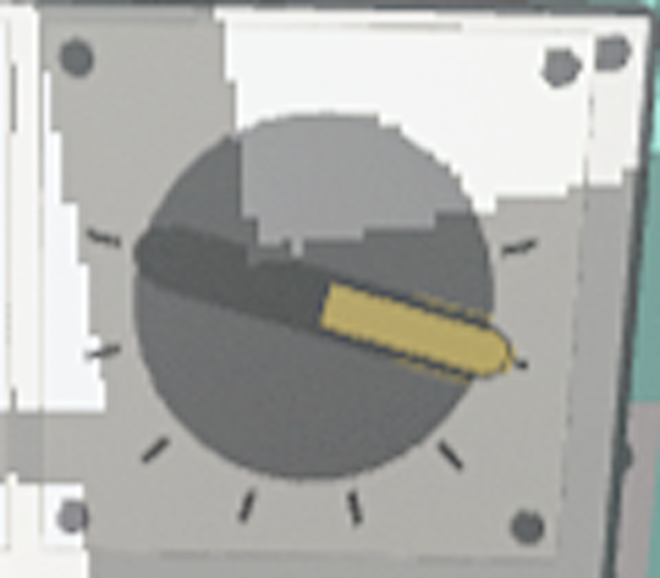

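The picture is clear: the pointer stands on the second tick (world angle about 73°), so the target is the sixth tick at lower left. I'll push the black end from its anticlockwise side (the -y/+x side), with the tool turning along with the dial.

```bash
python3 -m handwheel '[[[0,0,0],0.09,0],[[0,0,0],0.09,0],[[0.17,-0.074,0],0,0],[[0.17,-0.074,0],0,0],[[0,0,0.25],0,0],[[0,0,0.25],0,0],[[0,0,0.2],0,0],[[0,0,0],0,0]]'
cat > m.py <<'E'
from h import *
C=np.array([.5564,.1942])
st=get_state();Rm=R.from_quat(st["orientation"]).as_matrix();p=np.array(st["tcp_pos"])
rel=(p[:2]-C)@Rm[:2,:2]
print("t",round(st["time"],2),"p",p.round(4),"yaw_y",np.degrees(np.arctan2(Rm[1,1],Rm[0,1])).round(2),"rel tool",rel.round(4),"F",np.round(st["wrist_force"],1),"q6",round(st["q"][5],2))
E
python3 m.py
```

```text
time: 3.08
tcp_pos: [0.566, 0.1629, 0.1108]
orientation: [0.148, 0.989, -0.001, -0.003]
wrist_force: [-0.2, -0.5, 0.2]
gripper_width: 0.0005
t 3.08 p [0.566  0.1629 0.1108] yaw_y 73.0 rel tool [-0.0183 -0.0272] F [-0.2 -0.5  0.2] q6 -1.08
```

```bash
python3 -m handwheel '[[[0,0,0.07],0,0],[[0,0,0.07],0,0],[[0,0,0.07],0,0],[[0,0,0],0,0]]'; python3 m.py
python3 -m handwheel '[[[0.013,0,0],0,0],[[0.013,0,0],0,0],[[0.0065,0.004,0],0,0],[[0,0,0],0,0]]'; python3 m.py
```

```text
time: 3.58
tcp_pos: [0.5676, 0.163, 0.081]
orientation: [0.147, 0.989, -0.0, -0.001]
wrist_force: [0.5, 0.7, -0.3]
gripper_width: 0.0004
t 3.58 p [0.5676 0.163  0.081 ] yaw_y 73.07 rel tool [-0.0198 -0.0266] F [ 0.5  0.7 -0.3] q6 -1.08
time: 4.08
tcp_pos: [0.564, 0.1653, 0.0824]
orientation: [0.147, 0.989, 0.0, 0.0]
wrist_force: [0.4, -0.5, -0.8]
gripper_width: 0.0005
t 4.08 p [0.564  0.1653 0.0824] yaw_y 73.08 rel tool [-0.0157 -0.0255] F [ 0.4 -0.5 -0.8] q6 -1.08
```

```bash
python3 -m handwheel '[[[0.012,0,0.01],0,0],[[0.01,0,0],0,0],[[0.0154,-0.0066,0],0.0556,0]]'; python3 m.py
python3 -m handwheel '[[[0.0154,-0.0066,0],0.0556,0]]';python3 m.py
python3 -m handwheel '[[[0.0154,-0.0066,0],0.0556,0]]';python3 m.py
python3 -m handwheel '[[[0.0154,-0.0066,0],0.0556,0],[[0,0,0],0,0]]';python3 m.py
python3 - <<'E'
from h import *
s=cam("wrist"); save(s,"w3.png")
E
```

```text
time: 4.45
tcp_pos: [0.5594, 0.1653, 0.0812]
orientation: [0.191, 0.982, 0.0, 0.001]
wrist_force: [3.9, -2.0, 0.5]
gripper_width: 0.0006
t 4.45 p [0.5594 0.1653 0.0812] yaw_y 67.96 rel tool [-0.0136 -0.0256] F [ 3.9 -2.   0.5] q6 -0.99
time: 4.58
tcp_pos: [0.5562, 0.1655, 0.081]
orientation: [0.234, 0.972, -0.0, 0.001]
wrist_force: [0.4, -0.5, 0.4]
gripper_width: 0.0003
t 4.58 p [0.5562 0.1655 0.081 ] yaw_y 62.89 rel tool [-0.0129 -0.0257] F [ 0.4 -0.5  0.4] q6 -0.9
time: 4.7
tcp_pos: [0.5529, 0.1659, 0.0805]
orientation: [0.277, 0.961, -0.0, -0.0]
wrist_force: [-0.1, -0.3, -0.5]
gripper_width: 0.0009
t 4.7 p [0.5529 0.1659 0.0805] yaw_y 57.89 rel tool [-0.0121 -0.0258] F [-0.1 -0.3 -0.5] q6 -0.81
time: 4.95
tcp_pos: [0.5506, 0.1663, 0.0805]
orientation: [0.317, 0.949, -0.0, -0.0]
wrist_force: [0.9, -0.4, -0.4]
gripper_width: 0.0004
t 4.95 p [0.5506 0.1663 0.0805] yaw_y 53.1 rel tool [-0.0121 -0.0258] F [ 0.9 -0.4 -0.4] q6 -0.72
```

View pics/w3.png

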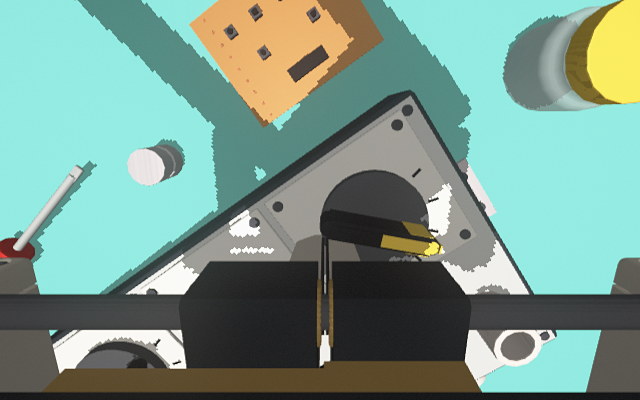

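The dial has moved on: the yellow end now lies one tick further round and the finger is clear behind the bar. I'll add a numeric angle check.

```bash
cat > ang.py <<'E'
from h import *
C=np.array([.5564,.1942])
s=cam("wrist"); d=s["depth"];K=s["camera_matrix"];v,u=np.mgrid[0:400,0:640]
P=np.stack([(u-K[0,2])/K[0,0]*d,(v-K[1,2])/K[1,1]*d,d],-1)@s["M"][:3,:3].T+s["M"][:3,3]
m=cv2.inRange(cv2.cvtColor(s["image"],cv2.COLOR_RGB2HSV),(18,90,60),(35,255,255))>0
m&=(abs(P[...,2]-.0945)<.004)&(np.hypot(P[...,0]-C[0],P[...,1]-C[1])<.036)
q=P[m][:,:2].astype(np.float32)
r=q.mean(0)-C; vx,vy,x0,y0=cv2.fitLine(q,cv2.DIST_HUBER,0,.01,.01).ravel()
a=np.degrees(np.arctan2(r[1],r[0])); f=np.degrees(np.arctan2(vy,vx))
f=f if abs((f-a+180)%360-180)<90 else f+180
print("n",len(q),"centroid ang",a.round(1),"line ang",round(f%360,1),"stop index by centroid",round((102.85-a)/30,2))
E
python3 ang.py
```

```text
n 907 centroid ang 42.5 line ang 44.2 stop index by centroid 2.01
```

```bash
python3 -m handwheel '[[[0.0154,-0.0066,0],0.0556,0],[[0.0154,-0.0066,0],0.0556,0],[[0.0154,-0.0066,0],0.0556,0],[[0.0154,-0.0066,0],0.0556,0],[[0.0154,-0.0066,0],0.0556,0],[[0,0,0],0,0]]';python3 m.py; python3 ang.py
```

```text
time: 5.8
tcp_pos: [0.5391, 0.1714, 0.0805]
orientation: [0.514, 0.858, -0.0, -0.0]
wrist_force: [0.5, -0.6, -0.2]
gripper_width: 0.0002
t 5.8 p [0.5391 0.1714 0.0805] yaw_y 28.15 rel tool [-0.0119 -0.026 ] F [ 0.5 -0.6 -0.2] q6 -0.27
n 894 centroid ang 13.2 line ang 14.7 stop index by centroid 2.99
```

Stop 3. Next click, same push.

```bash
python3 -m handwheel '[[[0.0154,-0.0066,0],0.0556,0],[[0.0154,-0.0066,0],0.0556,0],[[0.0154,-0.0066,0],0.0556,0],[[0.0154,-0.0066,0],0.0556,0],[[0.0154,-0.0066,0],0.0556,0],[[0.0154,-0.0066,0],0.0556,0],[[0,0,0],0,0]]';python3 m.py; python3 ang.py
```

```text
time: 6.72
tcp_pos: [0.53, 0.183, 0.0806]
orientation: [0.718, 0.696, -0.0, -0.0]
wrist_force: [0.2, -0.0, 0.7]
gripper_width: 0.0004
t 6.72 p [0.53   0.183  0.0806] yaw_y -1.83 rel tool [-0.012  -0.0261] F [ 0.2 -0.   0.7] q6 0.27
n 887 centroid ang -15.7 line ang 344.8 stop index by centroid 3.95
```

Stop 4. Now the last click.

```bash
python3 -m handwheel '[[[0.0154,-0.0066,0],0.0556,0],[[0.0154,-0.0066,0],0.0556,0],[[0.0154,-0.0066,0],0.0556,0],[[0.0154,-0.0066,0],0.0556,0],[[0.0154,-0.0066,0],0.0556,0],[[0,0,0],0,0],[[0,0,0],0,0]]';python3 m.py; python3 ang.py
```

```text
time: 7.65
tcp_pos: [0.5275, 0.195, 0.0806]
orientation: [0.852, 0.524, -0.0, -0.0]
wrist_force: [-1.5, -2.1, 0.7]
gripper_width: 0.0002
t 7.65 p [0.5275 0.195  0.0806] yaw_y -26.82 rel tool [-0.0123 -0.0262] F [-1.5 -2.1  0.7] q6 0.73
n 910 centroid ang -25.5 line ang 334.6 stop index by centroid 4.28
```

```bash
python3 -m handwheel '[[[0.0154,-0.0066,0],0.0556,0],[[0.0154,-0.0066,0],0.0556,0],[[0,0,0],0,0],[[0,0,0],0,0]]';python3 m.py; python3 ang.py
```

```text
time: 8.2
tcp_pos: [0.5282, 0.2002, 0.0807]
orientation: [0.894, 0.447, 0.0, -0.0]
wrist_force: [-0.3, -0.3, 0.1]
gripper_width: 0.0005
t 8.2 p [0.5282 0.2002 0.0807] yaw_y -36.86 rel tool [-0.0121 -0.0262] F [-0.3 -0.3  0.1] q6 0.91
n 902 centroid ang -45.0 line ang 314.6 stop index by centroid 4.93
```

Stop 5, so four clicks are done and the dial has snapped ahead of the finger. I'll back off, lift and go over the confirm button.

```bash
python3 -m handwheel '[[[-0.035,0,0],0,0],[[-0.035,0,0],0,0],[[0,0,-0.2],0,0],[[0,0,-0.2],0,0],[[-0.128,0.181,0],0,0],[[-0.128,0.181,0],0,0],[[-0.128,0.181,0],0,0],[[0,0,0],0,0]]';python3 m.py; python3 ang.py
python3 - <<'E'
from h import *
s=cam("wrist"); save(s,"w4.png")
E
```

```text
time: 9.25
tcp_pos: [0.5525, 0.0946, 0.1407]
orientation: [0.896, 0.445, -0.0, 0.0]
wrist_force: [0.4, 0.5, 0.3]
gripper_width: 0.0004
t 9.25 p [0.5525 0.0946 0.1407] yaw_y -37.16 rel tool [-0.0818  0.0571] F [0.4 0.5 0.3] q6 0.73
n 613 centroid ang -45.7 line ang 313.5 stop index by centroid 4.95
```

View pics/w4.png

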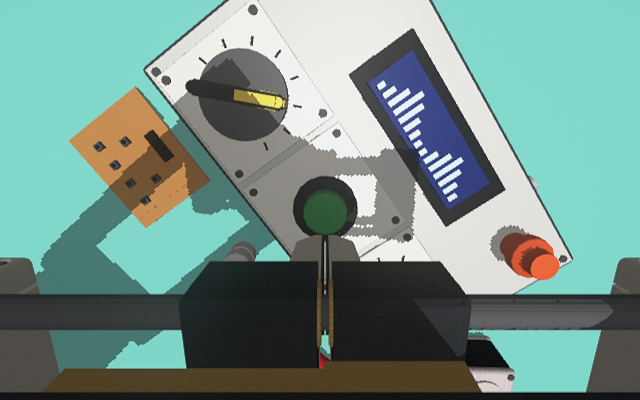

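The dial's yellow end stands on the sixth tick, with two ticks left beyond it. The fingers are above the green button at (325,212). Now the press.

```bash
python3 -m handwheel '[[[0.013,-0.008,0.15],0,0],[[0,0,0.15],0,0],[[0,0,0.05],0,0],[[0,0,0],0,0]]';python3 m.py
python3 -m handwheel '[[[0,0,0.02],0,0],[[0,0,0.02],0,0],[[0,0,0],0,0]]';python3 m.py
python3 -m handwheel '[[[0,0,0.015],0,0],[[0,0,0],0,0]]';python3 m.py
```

```text
time: 9.85
tcp_pos: [0.5518, 0.0997, 0.0879]
orientation: [0.895, 0.446, -0.0, -0.0]
wrist_force: [0.3, -0.9, 0.3]
gripper_width: 0.0007
t 9.85 p [0.5518 0.0997 0.0879] yaw_y -36.96 rel tool [-0.0783  0.0532] F [ 0.3 -0.9  0.3] q6 0.73
time: 10.22
tcp_pos: [0.5532, 0.0993, 0.0829]
orientation: [0.895, 0.446, 0.001, 0.0]
wrist_force: [1.3, 1.7, 3.4]
gripper_width: 0.0002
t 10.22 p [0.5532 0.0993 0.0829] yaw_y -37.01 rel tool [-0.0778  0.0546] F [1.3 1.7 3.4] q6 0.73
time: 10.48
tcp_pos: [0.5531, 0.0992, 0.0804]
orientation: [0.895, 0.446, 0.001, 0.0]
wrist_force: [3.1, 2.2, 4.4]
gripper_width: 0.0005
t 10.47 p [0.5531 0.0992 0.0804] yaw_y -37.01 rel tool [-0.0778  0.0546] F [3.1 2.2 4.4] q6 0.73
```

```bash
python3 -m handwheel '[[[0,0,0.012],0,0],[[0,0,0],0,0]]';python3 m.py
python3 -m handwheel '[[[0,0,0.01],0,0],[[0,0,0],0,0]]';python3 m.py
```

```text
time: 10.72
tcp_pos: [0.5532, 0.0992, 0.0792]
orientation: [0.895, 0.446, 0.001, 0.0]
wrist_force: [0.6, 1.4, 10.2]
gripper_width: 0.0003
t 10.72 p [0.5532 0.0992 0.0792] yaw_y -37.01 rel tool [-0.0778  0.0546] F [ 0.6  1.4 10.2] q6 0.73
time: 10.98
tcp_pos: [0.5533, 0.0993, 0.079]
orientation: [0.895, 0.446, 0.001, 0.0]
wrist_force: [-5.3, 1.2, 20.3]
gripper_width: 0.0002
t 10.97 p [0.5533 0.0993 0.079 ] yaw_y -37.0 rel tool [-0.0777  0.0546] F [-5.3  1.2 20.3] q6 0.73
```

The button is on its hard stop: z 0.079, and the force jumped to 20 N. I'll release straight up and move clear.

```bash
python3 -m handwheel '[[[0,0,-0.04],0,0],[[0,0,-0.1],0,0],[[0,0,-0.3],0,0],[[0,0,-0.3],0,0],[[0,0,-0.3],0,0],[[-0.3,0,0],0,0],[[0,0,0],0,0],[[0,0,0],0,0]]';python3 m.py; python3 ang.py
python3 - <<'E'
from h import *
s=cam("wrist"); save(s,"w5.png")
d=s["depth"];K=s["camera_matrix"];v,u=np.mgrid[0:400,0:640]
P=np.stack([(u-K[0,2])/K[0,0]*d,(v-K[1,2])/K[1,1]*d,d],-1)@s["M"][:3,:3].T+s["M"][:3,3]
g=(cv2.inRange(cv2.cvtColor(s["image"],cv2.COLOR_RGB2HSV),(45,110,30),(80,255,255))>0)&(np.hypot(P[...,0]-.553,P[...,1]-.097)<.012)
print("button top z",np.median(P[g][:,2]),g.sum())
m=(abs(P[...,2]-.0945)<.004)&(np.hypot(P[...,0]-.5493,P[...,1])<.035);print("vol",m.sum(),cv2.minAreaRect(P[m][:,:2].astype(np.float32)) if m.sum() else "")
E
```

```text
time: 11.98
tcp_pos: [0.525, 0.0631, 0.2323]
orientation: [0.895, 0.446, -0.0, -0.0]
wrist_force: [-0.8, -0.3, 0.7]
gripper_width: 0.0004
t 11.97 p [0.525  0.0631 0.2323] yaw_y -37.05 rel tool [-0.1236  0.0539] F [-0.8 -0.3  0.7] q6 0.67
n 348 centroid ang -46.3 line ang 312.3 stop index by centroid 4.97
button top z 0.08597979686865254 237
vol 615 ((0.5500108003616333, 0.0005481317639350891), (0.010811738669872284, 0.06164710968732834), 12.211788177490234)
```

View pics/w5.png

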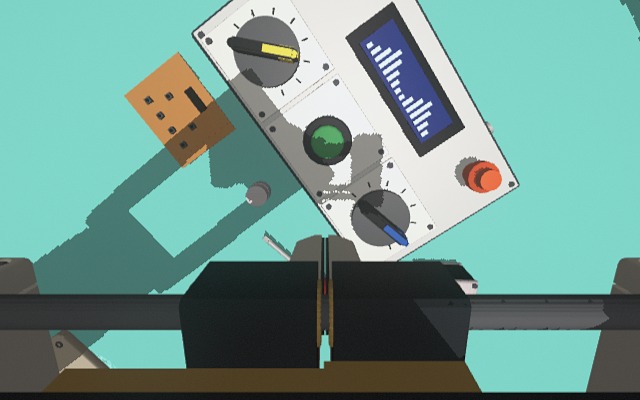

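The last view shows the rate pointer on the sixth tick at (298,53) and the button back up at (327,141). The volume dial at (380,215) is unchanged and the loose things are in place. Handing in.

```bash
python3 -c "
from station import *
print(finish_job())"
```

```text
the job is handed in; nothing more can be done
None
```

I turned the rate dial up four clicks, from stop 1 to stop 5 counting the lowest as 0, by pushing the black end of its grip with the shut fingertips on one flank only. Then I pressed the confirm button to its hard stop, released it and moved the arm clear. The job was handed in at about 12 s on the robot's clock; `finish_job()` gives no verdict.

Last checks:
- **Rate dial:** it measured stop 4.97, a pointer angle of about -46° against the -47° expected.
- **Confirm button:** pressing, the tip stopped at z 0.079 m with 20 N, which is fully down. After release its top measured 0.086 m, against 0.085 m for fully up.
- **Volume dial:** its angle is unchanged, 12.2° against 13.1° before, which is within measuring error.
- **Loose things:** those visible in the last picture were undisturbed. The jar and the tube connector were out of view; the connector was last seen in place after the first click, and the tool never went near either.

One reading was off. The first push toward the fourth click stopped short, at stop 4.28, so I pushed 10° further and it snapped in. No check failed.

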